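# Wipe the flip lids of the portion box shut

### The arm

A 6-joint arm with a two-finger parallel gripper is mounted at the origin on a cart in front of the work surface, level with it; the furniture and walls round the work are solid. World frame = base frame: x ahead of the robot, y to its left, z up, the work surface at z = 0. Lengths are in m, angles in rad, forces in N, time in s.
With the tool pointing down it reaches from about 0.375 to 0.975 m from the base axis. Payload 3.8 kg.
Tool frame: the origin (TCP) lies midway between the tips of the shut fingers; the grasp point (between the pads) lies 19 mm behind it; z points along the fingers, y is the direction in which the jaws open and shut (so a half turn about z gives the same grasp; the last joint's range is limited). The gripper opens to 85 mm and grips with 20 to 120 N. Pads are 22 mm wide; open, the fingers measure 114 mm over their backs; the gripper's body (76 mm by 85 mm) begins 54 mm behind the grasp point. The pads swing forward as they close: fully open they stand 13 mm farther back than shut.
Start: joints at [-1.31, 0.264, 1.604, -0, 1.274, -0.037], TCP at [0.198, -0.645, 0.231] pointing down, gripper open.
Joint ranges: [-2.63, 2.63], [-0.94, 2.18], [0.31, 2.57], [-1.31, 4.45], [0, 2.66], [-2.55, 2.55]. Speed limits (rad/s): [2.57, 2.57, 3.14, 3.14, 3.14, 3.14].

### API

Orientations are given as a rotation vector (axis times angle).
In Python, from workcell import bot gives the robot as it stands.
- The arm moves only by the tool drive_tool, never from a script. Its argument "steps" is a list of rows, each a list of 2 entries, a list of its own where there are three numbers: the shift along the tool's x, y, z in mm, then the turn about the tool's z in degrees. In form: [[[dx, dy, dz], twist], ...]. A call has 1 to 8 rows; each row shifts and turns the commanded pose from where the row before left it, along the tool's axes as they then stand; what a row does not reach is not made up. A row lasts 1/12 s, in which the tool goes at most 41.7 mm and 7.16 degrees, less where a joint would pass 70% of its speed; a pose out of reach is approached as far as the arm can. A call is refused whole if a number of a shift passes 41.7 or a number of a turn 7.16, either way. A call with a gripper value outside its range is refused whole. "jaw" is the opening, from 0 (shut) to 1 (fully open), set as the call begins (left out, the last holds). The fingers move at their own pace and stop on an object; "force" is the grip in N (left out, the last holds). Time passes only in rows, so rows that do not move let the fingers close. It gives the time, the measured TCP pose, the force and the opening at its end, in the units of the state.
- bot.read_state(): the state, without advancing time (a new reading comes with each control period).
- bot.read_camera(name): name is "side" or "top" or "wrist"; returns the picture (384x512x3 uint8, red, green, blue); there is no depth.
- bot.camera_info(name): a dict with "fx", "fy", "cx", "cy" (pixels), "position" and "attitude" of the camera in the world. Camera axes: x right, y down, z forward; pixel columns grow to the right and rows downward; lengths in m; the calibration is good to about 2 mm. The wrist camera is an equidistant fisheye: a pixel r from the principal point sees the ray r / f radians off the axis. A picture is of the moment at which its call begins: read the wrist's pose just before it. camera_info takes no time and is no camera call; for the wrist camera it gives the pose at the moment of the call.
- bot.finish_job(): hands the job in, once; it reports no verdict.
The state is a dict: "time": time; "q": joint angles; "joint_vel": joint speeds; "joint_torque": joint torques, N m; "tool_pos": TCP position; "tcp_rot": TCP orientation; "wrist_force": force on the tool from outside, world axes, zero at the start; "torque": the same for the moment, N m; "width": opening from 0.0 (shut) to 1.0 (fully open).
Only numpy, scipy, OpenCV 4.12 (cv2) and the standard library are available. Lean on these libraries where they do the work, as an engineer would, in place of code of your own. Each camera call takes 0.05 s, during which the arm holds its last target.

### The job

The four flip lids of the white portion box were left standing ajar: shut them all, in order, by running the fingertips lightly along the top of the row from its hinge end, so that each lid is folded down flat before the next. Do it in one low run, keeping the fingertips over the middle of the row and never more than about 5 cm above it until the last lid is shut, then move clear. Do not force any lid wide open, do not pick up, tip or push the box away, and leave the mug and the jam tubs where they are.

Things in the scene. Friction and masses are not known exactly. Their poses are not given: they have to be found in the camera images.
- portion_box: White plastic portion box on rubber feet, loose on the table (z = 0): 176 long (its x) x 46 wide x 48 mm tall with lids shut, 0.9 to 1.6 kg. Origin: centre of its underside, z up. Four compartments in a row along x, each with a flat grey flip lid hinged at its -x edge. The -x end (lid 1, hinge end of the row) is the one nearer the robot; the row runs away from it (yaw -0.5 to 0.9).
- lid1 (a joint): Hinge of the first (hinge end of the row) lid, rad: 0 shut, larger more open (stop at 1.2). Hinge line along the box's y at x = -84 mm, 46.5 mm above the table. The lid stays at any angle; about 0.2 N at its free edge moves it. Pressed down, or wiped from hinge towards free edge, it shuts; pushed the other way it opens.
- lid1_edge (a point): Middle of the free (+x) edge of the first (hinge end of the row) lid, on its upper face, 41 mm from its hinge line. Lid: 40 long (x), 45 wide, 3 mm thick; shut, its upper face is 48 mm above the table. A thumb tab near this edge sticks out 7 mm over the box's -y side.
- lid2 (a joint): Hinge of the second lid, rad: 0 shut, larger more open (stop at 1.2). Hinge line along the box's y at x = -42 mm, 46.5 mm above the table. The lid stays at any angle; about 0.2 N at its free edge moves it. Pressed down, or wiped from hinge towards free edge, it shuts; pushed the other way it opens.
- lid2_edge (a point): Middle of the free (+x) edge of the second lid, on its upper face, 41 mm from its hinge line. Lid: 40 long (x), 45 wide, 3 mm thick; shut, its upper face is 48 mm above the table. A thumb tab near this edge sticks out 7 mm over the box's -y side.
- lid3 (a joint): Hinge of the third lid, rad: 0 shut, larger more open (stop at 1.2). Hinge line along the box's y at x = 0 mm, 46.5 mm above the table. The lid stays at any angle; about 0.2 N at its free edge moves it. Pressed down, or wiped from hinge towards free edge, it shuts; pushed the other way it opens.
- lid3_edge (a point): Middle of the free (+x) edge of the third lid, on its upper face, 41 mm from its hinge line. Lid: 40 long (x), 45 wide, 3 mm thick; shut, its upper face is 48 mm above the table. A thumb tab near this edge sticks out 7 mm over the box's -y side.
- lid4 (a joint): Hinge of the fourth lid, rad: 0 shut, larger more open (stop at 1.2). Hinge line along the box's y at x = 42 mm, 46.5 mm above the table. The lid stays at any angle; about 0.2 N at its free edge moves it. Pressed down, or wiped from hinge towards free edge, it shuts; pushed the other way it opens.
- lid4_edge (a point): Middle of the free (+x) edge of the fourth lid, on its upper face, 41 mm from its hinge line. Lid: 40 long (x), 45 wide, 3 mm thick; shut, its upper face is 48 mm above the table. A thumb tab near this edge sticks out 7 mm over the box's -y side.
- white_mug: White mug, 90 x 130 x 96 mm, upright on the other side of the table; not part of the job. Origin: centre of its underside.
- jam_1: Small portion tub of jam, 37 x 50 x 16 mm, on the table close beside the box (its -y side); not part of the job. Origin: centre of its underside.
- jam_3: A second such portion tub, 37 x 50 x 16 mm, beside the first one and farther along the box; not part of the job. Origin: centre of its underside.

How it is judged:
By the outcome, as a careful person would: the job done as asked, in the order asked, and still so for the second after the job is handed in, with the robot touching nothing.
It also fails if it takes over 45 s, if anything falls off the work surface, if the arm or the gripper's body presses on something with over 40 N, if the wrist force passes 120 N, or if a joint passes its speed limit or range.

## Working session

There is one attempt and no reset: what is moved stays moved. The work goes in short steps, Python scripts to look and compute and a tool call to move; the robot and the scene stay as the last step left them, time stands still between calls to the robot, and variables do not carry over. Pictures are saved under pics/ and viewed, and the job is handed in when it is done.

Besides the shell and the picture viewer there is one more tool, called as name(argument=value, ...) on one line, values as JSON. drive_tool: Moves the arm, as the interface text tells. Its arguments: {"type":"object","properties":{"steps":{"type":"array","items":{"type":"array"}},"jaw":{"type":"number"},"force":{"type":"number"}},"required":["steps"]}

```bash
mkdir -p pics; ls
python3 - <<'E'
from workcell import bot
import cv2
for n in("top","side"):
    cv2.imwrite(f"pics/{n}0.png",bot.read_camera(n)[...,::-1]); print(n,bot.camera_info(n))
print(bot.read_state())
E
```

```text
pics
top {'fx': 361.29403436524, 'fy': 361.29403436524, 'cx': 256.69743070476994, 'cy': 189.31677130555335, 'position': array([ 0.42912068, -0.08091448,  1.06835622]), 'attitude': array([-2.14970086,  2.18552685, -0.08073547])}
side {'fx': 378.2999123845125, 'fy': 378.2999123845125, 'cx': 254.37199016058867, 'cy': 195.5544577748437, 'position': array([0.00586144, 0.6350957 , 0.59231728]), 'attitude': array([-0.77480872,  2.3572561 , -1.36439123])}
{'time': 0.1, 'q': array([-1.30992339e+00,  2.64708945e-01,  1.60525337e+00,  1.59200400e-05,
        1.27370311e+00, -3.69071212e-02]), 'joint_vel': array([ 0.00032749, -0.00060881, -0.0034162 ,  0.00144596, -0.00024571,
        0.00021359]), 'joint_torque': array([-8.70879671e-05, -5.16708577e+01, -3.68588269e+01, -1.02845563e-04,
        6.30202296e-03, -2.29317459e-05]), 'tool_pos': array([ 0.19787024, -0.64464731,  0.23005695]), 'tcp_rot': array([-3.10479754e+00, -4.65712468e-01,  3.39865195e-04]), 'wrist_force': array([-0.14464907,  0.34735111,  0.51866209]), 'torque': array([ 0.00588454, -0.00940154,  0.01523881]), 'width': 0.9992364881082687}
```

View pics/top0.png

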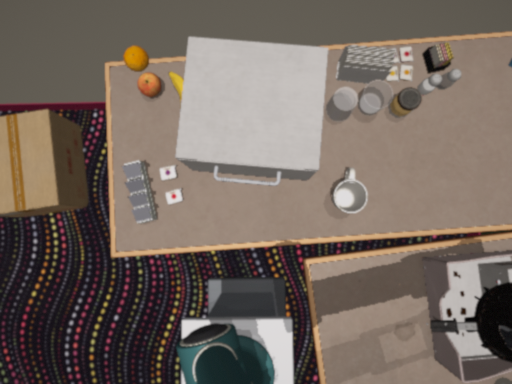

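View pics/side0.png

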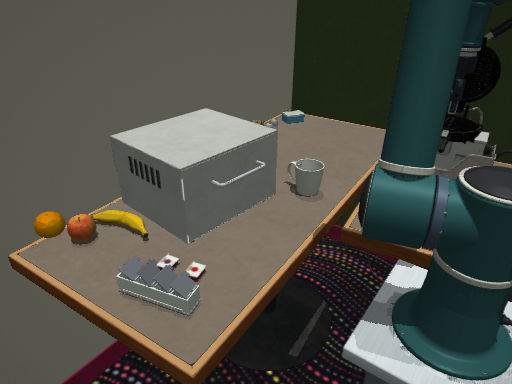

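```bash
python3 - <<'E'
import cv2
a=cv2.imread("pics/top0.png")[145:235,100:200]; cv2.imwrite("pics/t1.png",cv2.resize(a,None,fx=6,fy=6,interpolation=2))
a=cv2.imread("pics/side0.png")[240:325,105:225]; cv2.imwrite("pics/s1.png",cv2.resize(a,None,fx=6,fy=6,interpolation=2))
E
cat > h.py <<'E'
import numpy as np
from scipy.spatial.transform import Rotation as R
from workcell import bot
def ray(n,u,v):
    c=bot.camera_info(n);d=np.array([(u-c['cx'])/c['fx'],(v-c['cy'])/c['fy'],1.]);return c['position'],R.from_rotvec(c['attitude']).apply(d)
def atz(n,u,v,z):
    p,d=ray(n,u,v);return p+d*(z-p[2])/d[2]
def proj(n,P):
    c=bot.camera_info(n);q=R.from_rotvec(c['attitude']).inv().apply(np.atleast_2d(P)-c['position'])
    return np.c_[q[:,0]/q[:,2]*c['fx']+c['cx'],q[:,1]/q[:,2]*c['fy']+c['cy']]
E
```

```text
(no output)
```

View pics/t1.png

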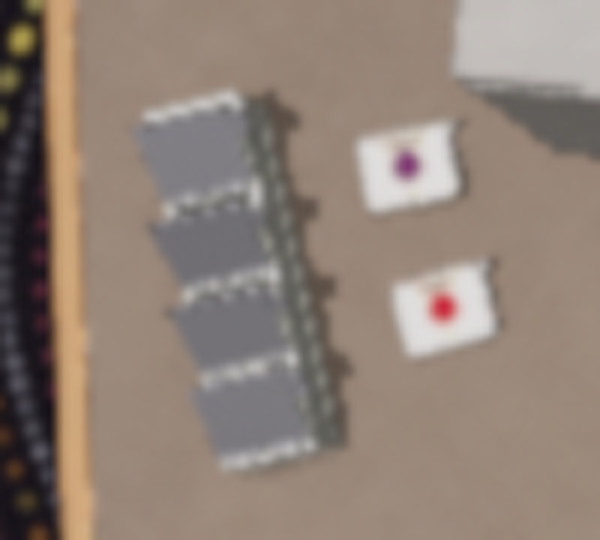

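View pics/s1.png

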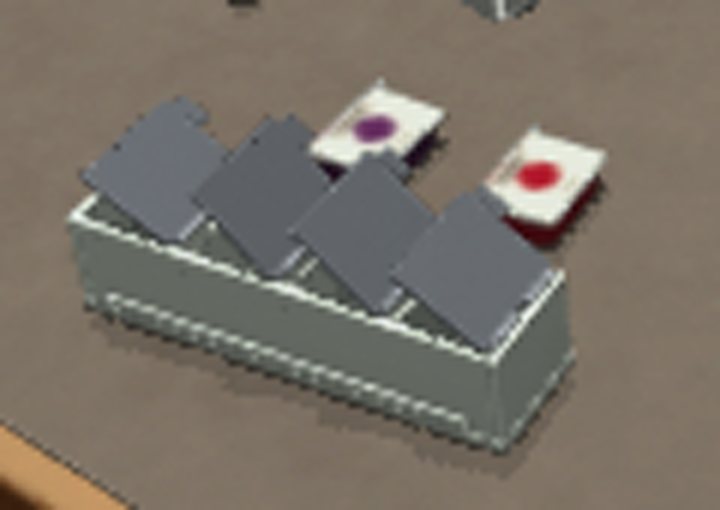

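```bash
cat > fit.py <<'E'
from h import *
from scipy.optimize import least_squares
S=lambda u,v:(105+u/6,240+v/6)
T=lambda u,v:(100+u/6,145+v/6)
zr=.045
obs=[("side",(-.088,.023,zr),S(490,354)),("side",(.088,.023,zr),S(73,215)),("side",(-.088,-.023,zr),S(563,272)),
("side",(-.088,.023,.003),S(502,450)),("side",(.088,.023,.003),S(86,303)),("side",(-.088,-.023,.003),S(570,358)),
("top",(-.088,.023,zr),T(222,468)),("top",(-.088,-.023,zr),T(315,443)),("top",(-.088,-.023,.003),T(343,440)),("top",(.088,-.023,zr),T(248,100)),]
def W(p,b):
    b=np.array(b);c,s=np.cos(p[2]),np.sin(p[2])
    return np.array([p[0]+c*b[0]-s*b[1],p[1]+s*b[0]+c*b[1],b[2]])
def res(p,cams=("side","top")):
    return np.concatenate([proj(n,W(p,b))[0]-o for n,b,o in obs if n in cams])
for cams in (("side","top"),("side",),("top",)):
    r=least_squares(res,[.4,.25,.2],args=(cams,),loss='soft_l1'); print(cams,r.x,r.cost); 
    print(np.round(res(r.x,cams).reshape(-1,2),1).tolist())
    if len(cams)==2: p=r.x
# lids: side view +y free corner of edge on upper face, and -y one
def lid(a,i,y,l=.041,t=.0015):
    hx=-.084+.042*i
    return W(p,(hx+l*np.cos(a)-t*np.sin(a),y,.0465+l*np.sin(a)+t*np.cos(a)))
o=[S(393,268),S(293,232),S(194,197),S(82,176)]
t=[T(193,397),T(172,312),T(150,228),T(136,130)]
for i in range(4):
    for n,oo in(("side",o[i]),("top",t[i])):
        f=least_squares(lambda a:proj(n,lid(a[0],i,.0225))[0]-oo,[.6]); print(i,n,f.x,np.round(f.fun,1))
print("jams",[atz("top",*T(*q),.016) for q in((405,165),(443,308))])
E
python3 fit.py
```

```text
('side', 'top') [0.52176473 0.27313327 0.22150013] 4.704728385348359
[[0.2, 0.6], [-1.2, -0.9], [0.2, -0.8], [0.0, -0.2], [0.1, -0.9], [0.4, -0.3], [-0.3, 0.3], [0.0, 0.7], [-0.3, 1.3], [-1.6, -1.7]]
('side',) [0.52103598 0.27397704 0.22386025] 1.5777377323908204
[[0.3, 1.0], [-1.4, -0.5], [0.2, -0.5], [0.1, 0.2], [-0.1, -0.4], [0.4, 0.1]]
('top',) [0.52317963 0.27093741 0.20468307] 2.0558083410042176
[[-0.0, -0.2], [0.3, 0.4], [-0.0, 1.0], [-0.3, -2.2]]
0 side [0.61412537] [-0.6 -0.6]
0 top [0.66071497] [-1.4 -0.3]
1 side [0.68272635] [-1.  -1.1]
1 top [0.73537101] [-1.1 -0.2]
2 side [0.72808771] [-1.1 -1.4]
2 top [0.8176177] [-0.6 -0.1]
3 side [0.39852386] [-0.8 -0.2]
3 top [0.54919592] [-0.7 -0.4]
jams [array([0.57881427, 0.19725759, 0.016     ]), array([0.50802175, 0.17815889, 0.016     ])]
```

Run:
```python
from h import *
for nm,q in dict(mug=(350,195),hl=(216,182),hr=(280,184),mwfl=(178,155),mwfr=(322,170)).items():
    print(nm,[np.round(atz("top",*q,z)[:2],3).tolist() for z in(0,.1,.2,.3)])
print(proj("top",[[.198,-.645,.23],[0,0,0],[.4,0,.2],[.42,.25,.1]]),proj("side",[[.198,-.645,.23],[0,0,0],[.4,0,.2],[.42,.25,.1]]))
# microwave height from side: front bottom left corner (190,235), top (183,180)
b=atz("side",188,237,0);print(b)
for z in(.15,.2,.25):print(z,proj("side",[[b[0],b[1],z]]))
print(atz("side",277,183,0), "table front edge",atz("top",180,249,0),atz("top",420,234,0))
```

```text
mug [[0.504, -0.34], [0.497, -0.316], [0.49, -0.292], [0.483, -0.267]]
hl [[0.55, 0.056], [0.539, 0.043], [0.527, 0.03], [0.516, 0.018]]
hr [[0.541, -0.134], [0.53, -0.129], [0.52, -0.124], [0.509, -0.119]]
mwfl [[0.634, 0.17], [0.614, 0.147], [0.595, 0.123], [0.576, 0.1]]
mwfr [[0.58, -0.26], [0.566, -0.243], [0.552, -0.226], [0.538, -0.21]]
[[517.48280203 322.02187527]
 [236.8152128  374.06083948]
 [229.03602793 234.73012592]
 [139.2951397  227.33072233]] [[447.9734152  113.10240432]
 [448.59622647 329.3248409 ]
 [279.81332024 181.25705469]
 [198.27712544 273.11693103]]
[0.62348781 0.0853146  0.        ]
0.15 [[182.82362983 186.98995527]]
0.2 [[180.90599069 168.46322401]]
0.25 [[178.87849878 148.87518109]]
[ 0.60166709 -0.30770185  0.        ] table front edge [0.35389138 0.16315909 0.        ] [ 0.38692973 -0.53876472  0.        ]
```

drive_tool(steps=[[[0,0,0],4.8],[[21,-28,0],0],[[21,-28,0],0],[[21,-28,0],0],[[21,-28,0],0],[[21,-28,0],0],[[21,-28,0],0],[[21,-28,0],0]], jaw=0, force=40)

```text
time: 0.77
tool_pos: [0.3002, -0.4206, 0.2307]
tcp_rot: [-3.123, -0.335, 0.0]
wrist_force: [0.0, -0.3, 0.3]
width: -0.0
```

drive_tool(steps=[[[22,-28,0],0],[[22,-28,0],0],[[22,-28,0],0],[[22,-28,0],0],[[22,-28,0],0],[[22,-28,0],0],[[22,-28,0],0],[[0,0,0],0]])

```text
time: 1.43
tool_pos: [0.4105, -0.1932, 0.2309]
tcp_rot: [-3.12, -0.343, -0.002]
wrist_force: [0.1, 0.3, 0.7]
width: -0.004
```

drive_tool(steps=[[[8,-33,0],0],[[8,-33,0],0],[[8,-33,0],0],[[8,-33,0],0],[[8,-33,0],0],[[8,-33,0],0],[[8,-33,0],0],[[8,-33,0],0]])

```text
time: 2.1
tool_pos: [0.4149, 0.0743, 0.2311]
tcp_rot: [3.123, 0.335, -0.0]
wrist_force: [1.1, -0.2, -0.2]
width: 0.002
```

drive_tool(steps=[[[8,-33,0],0],[[8,-33,10],0],[[8,-33,20],0],[[8,-33,20],0],[[0,0,30],0],[[0,0,25],0],[[0,0,0],0],[[0,0,0],0]])

```text
time: 2.77
tool_pos: [0.4171, 0.2081, 0.1247]
tcp_rot: [3.122, 0.336, -0.007]
wrist_force: [0.1, -0.0, 0.5]
width: 0.001
```

Run:
```python
from h import *
import cv2
print(bot.read_state()['tool_pos'],bot.read_state()['tcp_rot'],bot.read_state()['wrist_force'],bot.camera_info("wrist"))
a=bot.read_camera("side")[...,::-1][220:325,90:240];cv2.imwrite("pics/s2.png",cv2.resize(a,None,fx=5,fy=5,interpolation=2))
cv2.imwrite("pics/w2.png",bot.read_camera("wrist")[...,::-1])
```

```text
[0.41706747 0.20805245 0.12465735] [ 3.12192794  0.33552294 -0.00724086] [ 0.10001269 -0.03482861  0.45808977] {'fx': 297.3186396354542, 'fy': 297.3186396354542, 'cx': 249.2612531946604, 'cy': 186.9951745567177, 'position': array([0.48705879, 0.22437028, 0.26702961]), 'attitude': array([ 2.25991589, -1.82005305, -0.2643312 ])}
```

View pics/s2.png

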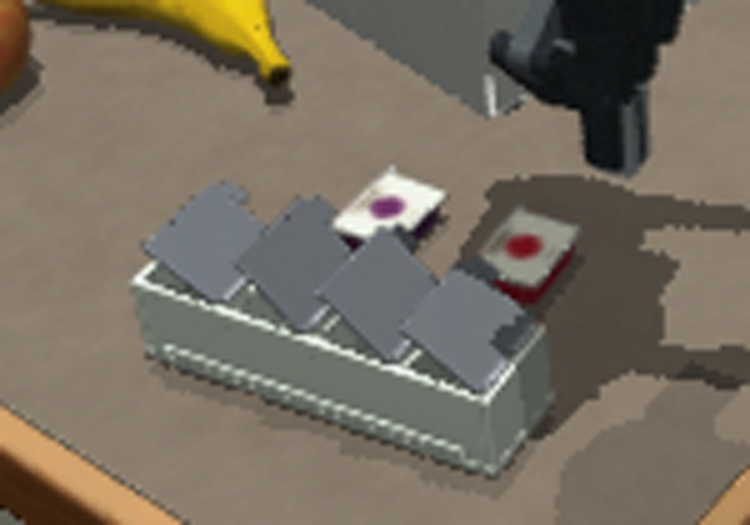

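View pics/w2.png

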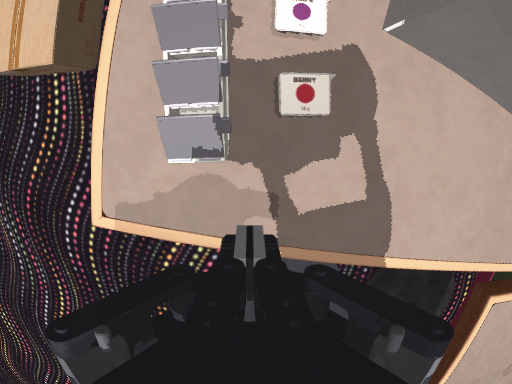

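```bash
cat >> h.py <<'E'
def watz(c,u,v,z):
    x,y=u-c['cx'],v-c['cy'];r=np.hypot(x,y);t=r/c['fx'];d=np.array([x/r*np.sin(t),y/r*np.sin(t),np.cos(t)])
    d=R.from_rotvec(c['attitude']).apply(d);p=c['position'];return p+d*(z-p[2])/d[2]
E
python3 - <<'E'
from h import *
import cv2
a=cv2.imread("pics/w2.png")[0:180,130:260];cv2.imwrite("pics/w2z.png",cv2.resize(a[100:],None,fx=6,fy=6,interpolation=2))
c=bot.camera_info("wrist")
for q in((168,161),(226,160)): print(watz(c,*q,.0465))
from fit import W
p=[.5218,.2731,.2190]
print(W(p,(-.088,.023,.045)),W(p,(-.088,-.023,.045)))
E
```

```text
[0.43211496 0.27761076 0.0465    ]
[0.44218872 0.23269632 0.0465    ]
('side', 'top') [0.52176473 0.27313327 0.22150013] 4.704728385348359
[[0.2, 0.6], [-1.2, -0.9], [0.2, -0.8], [0.0, -0.2], [0.1, -0.9], [0.4, -0.3], [-0.3, 0.3], [0.0, 0.7], [-0.3, 1.3], [-1.6, -1.7]]
('side',) [0.52103598 0.27397704 0.22386025] 1.5777377323908204
[[0.3, 1.0], [-1.4, -0.5], [0.2, -0.5], [0.1, 0.2], [-0.1, -0.4], [0.4, 0.1]]
('top',) [0.52317963 0.27093741 0.20468307] 2.0558083410042176
[[-0.0, -0.2], [0.3, 0.4], [-0.0, 1.0], [-0.3, -2.2]]
0 side [0.61412537] [-0.6 -0.6]
0 top [0.66071497] [-1.4 -0.3]
1 side [0.68272635] [-1.  -1.1]
1 top [0.73537101] [-1.1 -0.2]
2 side [0.72808771] [-1.1 -1.4]
2 top [0.8176177] [-0.6 -0.1]
3 side [0.39852386] [-0.8 -0.2]
3 top [0.54919592] [-0.7 -0.4]
jams [array([0.57881427, 0.19725759, 0.016     ]), array([0.50802175, 0.17815889, 0.016     ])]
[0.43090503 0.27643233 0.045     ] [0.4408987  0.23153103 0.045     ]
```

View pics/w2z.png

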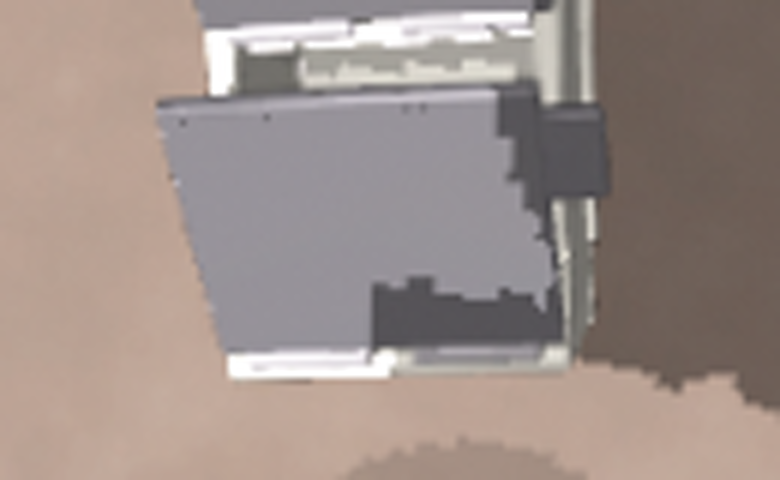

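drive_tool(steps=[[[4,-20,0],0],[[4,-20,20],0],[[0,0,25],0],[[0,0,15],0],[[0,0,0],0],[[0,0,0],0]])

```text
time: 3.37
tool_pos: [0.4188, 0.2497, 0.0675]
tcp_rot: [-3.123, -0.334, -0.002]
wrist_force: [0.6, 0.4, -0.4]
width: -0.003
```

```bash
cat > st.py <<'E'
from h import *
s=bot.read_state();p=np.array([.522,.2735]);y=.220;d=s['tool_pos'][:2]-p;c,sn=np.cos(y),np.sin(y)
print("box xy",np.round([d[0]*c+d[1]*sn,-d[0]*sn+d[1]*c],4),"z",s['tool_pos'][2].round(5),"F",s['wrist_force'].round(2),"t",s['time'])
M=R.from_rotvec(s['tcp_rot']).as_matrix();print("toolz",M[:,2].round(4),"yaw",np.arctan2(M[1,0],M[0,0]).round(4))
E
python3 st.py
```

```text
box xy [-0.1059 -0.0007] z 0.06747 F [ 0.59  0.37 -0.36] t 3.3667
toolz [ 1.e-03  5.e-04 -1.e+00] yaw 0.2132
```

drive_tool(steps=[[[0,0,8],0],[[0,0,8],0],[[0,0,0],0],[[2,0,0],0],[[4,0,0],0],[[4,0,0],0],[[0,0,0],0]])

```text
time: 3.95
tool_pos: [0.4293, 0.2525, 0.051]
tcp_rot: [-3.123, -0.335, -0.003]
wrist_force: [0.7, -0.4, 0.3]
width: -0.001
```

```bash
python3 st.py
```

```text
box xy [-0.0951 -0.0002] z 0.05097 F [ 0.65 -0.36  0.31] t 3.95
toolz [ 1.9e-03  9.0e-04 -1.0e+00] yaw 0.2139
```

drive_tool(steps=[[[3,0,0],0],[[4,0,0],0],[[4,0,0],0],[[4,0,0],0],[[4,0,0],0],[[0,0,0],0]])

```text
time: 4.45
tool_pos: [0.4475, 0.2564, 0.0505]
tcp_rot: [-3.123, -0.335, -0.002]
wrist_force: [-0.5, -0.4, 0.6]
width: -0.003
```

```bash
python3 st.py
python3 - <<'E'
from h import *
import cv2
a=bot.read_camera("side")[...,::-1][220:325,90:240];cv2.imwrite("pics/s3.png",cv2.resize(a,None,fx=5,fy=5,interpolation=2))
E
```

```text
box xy [-0.0764 -0.0005] z 0.05053 F [-0.45 -0.43  0.64] t 4.45
toolz [ 1.2e-03  5.0e-04 -1.0e+00] yaw 0.2139
```

View pics/s3.png

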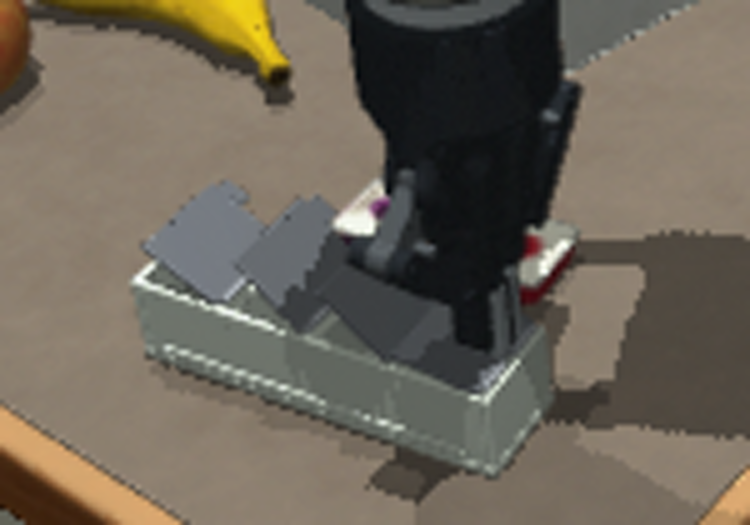

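drive_tool(steps=[[[4,0,0],0],[[4,0,0],0],[[4,0,0],0],[[4,0,0],0],[[4,0,0],0],[[0,0,0],0],[[0,0,1],0],[[0,0,0],0]])

```text
time: 5.17
tool_pos: [0.4657, 0.2602, 0.0491]
tcp_rot: [3.124, 0.335, -0.001]
wrist_force: [0.5, 0.4, 0.2]
width: -0.005
```

```bash
python3 st.py
```

```text
box xy [-0.0579 -0.0007] z 0.04906 F [0.55 0.43 0.19] t 5.1667
toolz [-4.e-04 -2.e-04 -1.e+00] yaw 0.214
```

drive_tool(steps=[[[0,0,0.5],0],[[0,0,0.5],0],[[0,0,0],0],[[0,0,0],0]])

```text
time: 5.5
tool_pos: [0.4656, 0.2602, 0.0482]
tcp_rot: [3.124, 0.336, -0.0]
wrist_force: [-0.1, 0.5, -0.4]
width: -0.003
```

```bash
python3 st.py
```

```text
box xy [-0.0579 -0.0007] z 0.0482 F [-0.13  0.47 -0.43] t 5.5
toolz [-2.e-04 -1.e-04 -1.e+00] yaw 0.2141
```

drive_tool(steps=[[[0,0,0.4],0],[[0,0,0],0],[[0,0,0],0]])

```text
time: 5.75
tool_pos: [0.4657, 0.2603, 0.048]
tcp_rot: [-3.124, -0.335, 0.0]
wrist_force: [-1.0, -1.1, 1.1]
width: 0.002
```

```bash
python3 st.py
```

```text
box xy [-0.0578 -0.0007] z 0.04802 F [-1.02 -1.14  1.12] t 5.75
toolz [-2.e-04  0.e+00 -1.e+00] yaw 0.214
```

drive_tool(steps=[[[0,0,0.4],0],[[0,0,0],0],[[0,0,0],0]])

```text
time: 6.0
tool_pos: [0.4658, 0.2603, 0.0479]
tcp_rot: [3.124, 0.335, -0.0]
wrist_force: [-2.2, -1.4, 5.3]
width: 0.002
```

```bash
python3 st.py
python3 - <<'E'
from h import *
import cv2
a=bot.read_camera("side")[...,::-1][220:325,90:240];cv2.imwrite("pics/s4.png",cv2.resize(a,None,fx=5,fy=5,interpolation=2))
E
```

```text
box xy [-0.0578 -0.0006] z 0.04793 F [-2.15 -1.44  5.32] t 6.0
toolz [-2.e-04 -0.e+00 -1.e+00] yaw 0.214
```

View pics/s4.png

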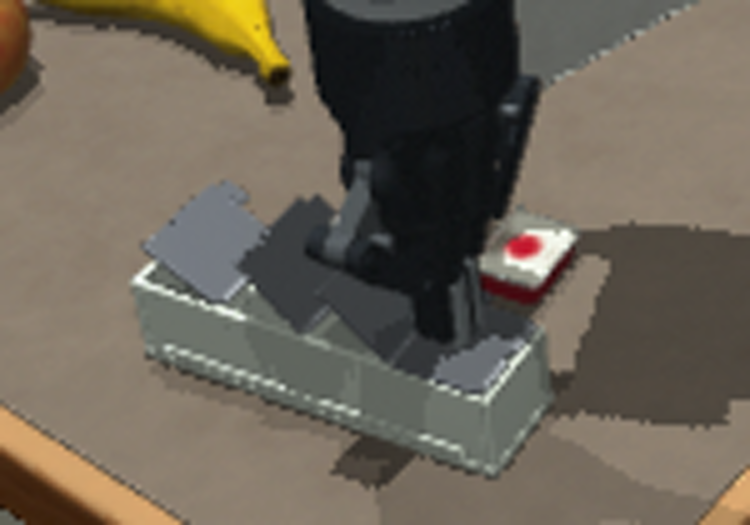

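drive_tool(steps=[[[0,0,-2.5],0],[[0,0,0],0],[[3,0,0],0],[[4,0,0],0],[[4,0,0],0],[[4,0,0],0],[[4,0,0],0],[[4,0,0],0]])

```text
time: 6.72
tool_pos: [0.489, 0.2653, 0.05]
tcp_rot: [-3.124, -0.335, -0.001]
wrist_force: [-0.5, 0.6, 0.6]
width: 0.001
```

drive_tool(steps=[[[4,0,0],0],[[4,0,0],0],[[4,0,0],0],[[4,0,0],0],[[3,0,0],0],[[0,0,1],0],[[0,0,0],0]])

```text
time: 7.3
tool_pos: [0.507, 0.2692, 0.0488]
tcp_rot: [3.124, 0.335, -0.0]
wrist_force: [-0.3, -1.4, 1.1]
width: 0.003
```

```bash
python3 st.py
```

```text
box xy [-0.0156 -0.0009] z 0.0488 F [-0.26 -1.38  1.09] t 7.3
toolz [-2.e-04 -1.e-04 -1.e+00] yaw 0.214
```

Now press lid 2 down.

drive_tool(steps=[[[0,0,0.5],0],[[0,0,0.4],0],[[0,0,0.3],0],[[0,0,0],0],[[0,0,0],0]])

```text
time: 7.72
tool_pos: [0.5067, 0.2691, 0.048]
tcp_rot: [3.124, 0.336, -0.0]
wrist_force: [-1.3, -0.9, 3.5]
width: -0.003
```

```bash
python3 st.py
```

```text
box xy [-0.0159 -0.0009] z 0.048 F [-1.25 -0.88  3.48] t 7.7167
toolz [-2.e-04 -1.e-04 -1.e+00] yaw 0.2142
```

drive_tool(steps=[[[0,0,-2.3],0],[[0,0,0],0],[[3,-0.3,0],0],[[4,-0.3,0],0],[[4,-0.3,0],0],[[4,0,0],0],[[4,0,0],0],[[4,0,0],0]])

```text
time: 8.38
tool_pos: [0.5299, 0.2752, 0.0501]
tcp_rot: [-3.123, -0.336, -0.001]
wrist_force: [-0.3, -1.0, 0.1]
width: -0.002
```

drive_tool(steps=[[[4,0,0],0],[[4,0,0],0],[[4,0,0],0],[[4,0,0],0],[[3,0,0],0],[[0,0,1],0],[[0,0,0],0]])

```text
time: 8.97
tool_pos: [0.5478, 0.279, 0.0489]
tcp_rot: [3.124, 0.335, -0.0]
wrist_force: [0.9, -0.5, -0.7]
width: -0.002
```

drive_tool(steps=[[[0,0,0.5],0],[[0,0,0.4],0],[[0,0,0.2],0],[[0,0,0],0],[[0,0,0],0]])

```text
time: 9.38
tool_pos: [0.5475, 0.2789, 0.048]
tcp_rot: [3.124, 0.336, -0.001]
wrist_force: [-0.8, -1.0, 1.3]
width: -0.001
```

```bash
python3 st.py
python3 - <<'E'
from h import *
import cv2
a=bot.read_camera("side")[...,::-1][220:325,90:240];cv2.imwrite("pics/s5.png",cv2.resize(a,None,fx=5,fy=5,interpolation=2))
E
```

```text
box xy [ 0.026  -0.0003] z 0.04802 F [-0.78 -0.99  1.35] t 9.3833
toolz [-3.e-04 -1.e-04 -1.e+00] yaw 0.2141
```

View pics/s5.png

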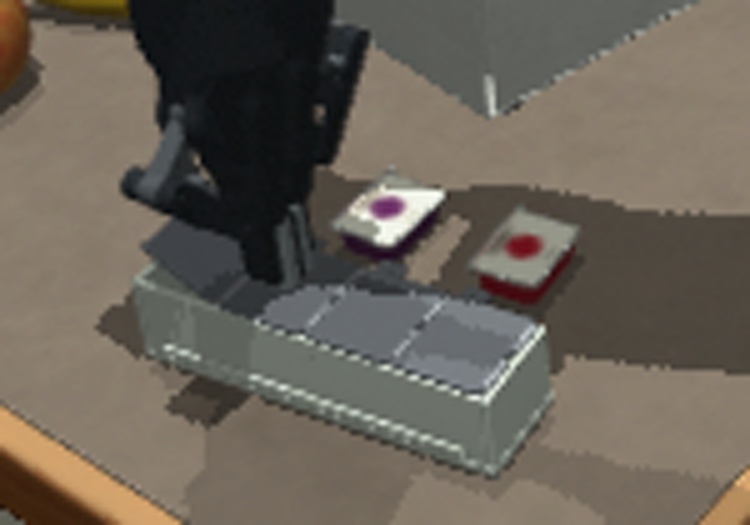

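drive_tool(steps=[[[0,0,0.3],0],[[0,0,0],0],[[0,0,0],0]])

```text
time: 9.68
tool_pos: [0.5475, 0.2789, 0.0479]
tcp_rot: [3.124, 0.336, -0.001]
wrist_force: [-2.5, -1.5, 5.2]
width: -0.0
```

drive_tool(steps=[[[0,0,-2.5],0],[[0,0,0],0],[[3,0,0],0],[[4,0,0],0],[[4,0,0],0],[[4,0,0],0],[[4,0,0],0],[[4,0,0],0]])

```text
time: 10.35
tool_pos: [0.5708, 0.284, 0.0501]
tcp_rot: [-3.124, -0.336, -0.0]
wrist_force: [-0.3, -0.5, 0.2]
width: 0.004
```

drive_tool(steps=[[[4,0,0],0],[[4,0,0],0],[[4,0,0],0],[[4,0,0],0],[[3,0,0],0],[[0,0,1],0],[[0,0,0],0]])

```text
time: 10.93
tool_pos: [0.5889, 0.2879, 0.049]
tcp_rot: [3.124, 0.335, -0.0]
wrist_force: [-0.6, 0.4, -0.1]
width: 0.0
```

drive_tool(steps=[[[0,0,0.5],0],[[0,0,0.4],0],[[0,0,0.4],0],[[0,0,0],0],[[0,0,0],0]])

```text
time: 11.35
tool_pos: [0.5885, 0.2878, 0.048]
tcp_rot: [3.124, 0.336, -0.001]
wrist_force: [-0.6, -0.2, 2.9]
width: -0.003
```

```bash
python3 st.py
python3 - <<'E'
from h import *
import cv2
a=bot.read_camera("side")[...,::-1][220:325,90:240];cv2.imwrite("pics/s6.png",cv2.resize(a,None,fx=5,fy=5,interpolation=2))
E
```

```text
box xy [ 0.068  -0.0005] z 0.04802 F [-0.59 -0.19  2.87] t 11.35
toolz [-3.e-04 -1.e-04 -1.e+00] yaw 0.2141
```

View pics/s6.png

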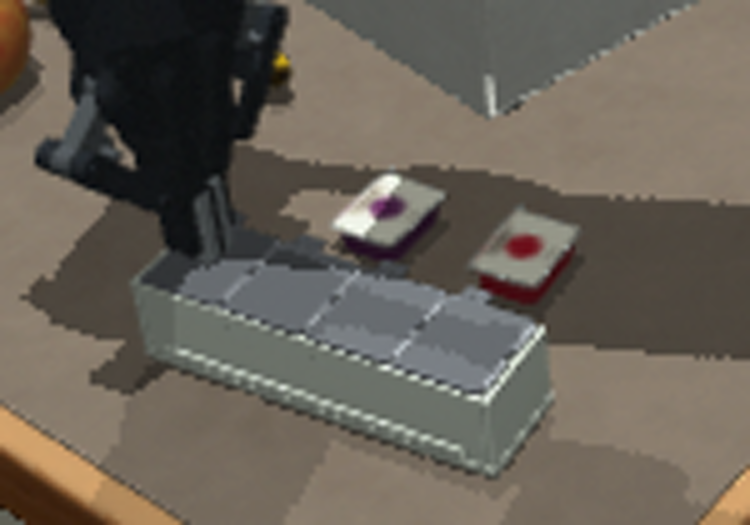

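drive_tool(steps=[[[0,0,-5],0],[[0,0,-15],0],[[0,0,-30],0],[[0,0,-30],0],[[0,0,-30],0],[[0,0,-30],0],[[-20,0,-10],0],[[-30,0,0],0]])

```text
time: 12.07
tool_pos: [0.5442, 0.2788, 0.2035]
tcp_rot: [-3.12, -0.334, -0.016]
wrist_force: [-0.9, 0.1, -0.3]
width: 0.002
```

drive_tool(steps=[[[-30,0,0],0],[[-30,0,0],0],[[-30,0,0],0],[[-30,0,0],0],[[-15,0,0],0],[[0,0,0],0],[[0,0,0],0]])

```text
time: 12.65
tool_pos: [0.4079, 0.2487, 0.1984]
tcp_rot: [-3.123, -0.336, -0.003]
wrist_force: [0.9, 1.3, 0.1]
width: 0.003
```

```bash
python3 st.py
python3 - <<'E'
from h import *
import cv2
a=bot.read_camera("side")[...,::-1][220:325,90:240];b=bot.read_camera("wrist")[...,::-1]
cv2.imwrite("pics/s7.png",cv2.resize(a,None,fx=5,fy=5,interpolation=2));cv2.imwrite("pics/w7.png",b)
E
```

```text
box xy [-0.1168  0.0007] z 0.19845 F [0.92 1.3  0.11] t 12.65
toolz [ 1.7e-03  8.0e-04 -1.0e+00] yaw 0.2147
```

View pics/s7.png

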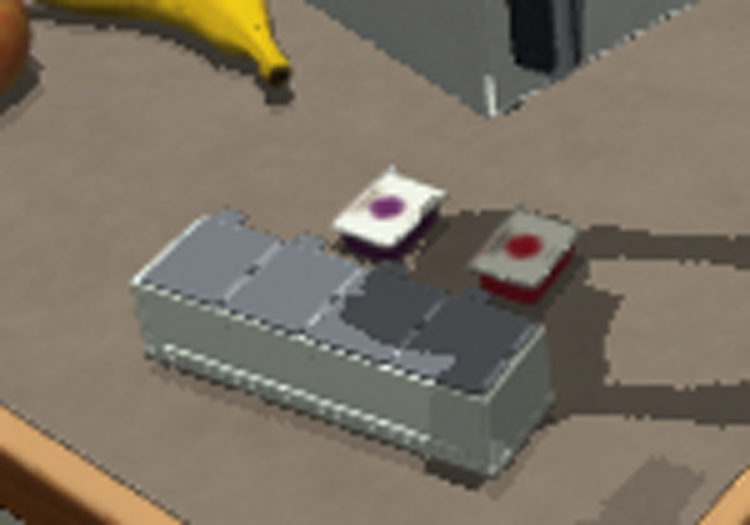

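View pics/w7.png

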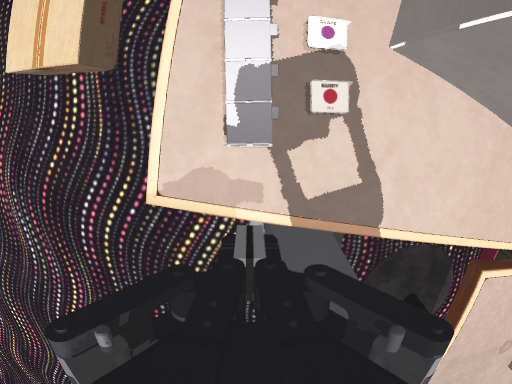

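All four lids lie flat, the box's near corner is still at about (487,395)/(490,475) in the side view, and the jam tubs haven't moved.

```bash
python3 -c "
from workcell import bot
print(bot.finish_job())"
```

```text
the job is handed in; nothing more can be done
None
```

All four lids are shut, and I handed the job in at about 12.7 s of the 45 s allowed. I closed the fingers and wiped the row in order from the hinge end. The tips ran about 2 mm above the lids, within about 1 mm of the row's middle line. I pressed each lid flat at its free edge (z = 0.048 m) before moving to the next.

- **Lids:** after lifting clear, the side and wrist pictures show all four lids flat.
- **Box and surroundings:** in the same pictures the box and both jam tubs look unmoved. I did not look at the mug again, but the arm only passed near it at about 0.23 m height, well above its 96 mm.
- **Force:** the largest wrist reading was about 6 N, during the presses. I only read it at the end of each move, so brief peaks in between are not covered.
- **Measurements:** the side, top and wrist cameras agreed on the box position to about 2–3 mm. No check failed.

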